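# Switch on the clamping air of the corner press

### The job

Turn on the clamping air of the window-frame corner press: flip the toggle lever with the green grip over its centre to the other side, until it snaps and stays there. Leave the red and the yellow toggles as they are.

Things in the scene. Friction and masses are not known exactly. Their poses are not given: they have to be found in the camera images.
- air_box: Valve with the green lever: dark block 90 x 60 x 40 mm (x, y, z) bolted down at any yaw, brass ports on its +y side. Origin: centre of its underside. The lever swings in the block's x-z plane about a pivot 38 mm above the origin, starting on the -x side with its tip at x -28, z 97 mm. Other valves stand at least 160 mm off (centres), all else over 100 mm; nothing within 200 mm is taller than 110 mm.
- air_toggle (a joint): Green lever's swing, rad: 0 leans to the block's -x (off, start), 0.45 upright, 0.9 leans to +x (on). Steel rod 10 mm thick; green grip 18 mm thick from 35 to 74 mm from the pivot (tip point at 65 mm). An over-centre spring holds it at either end: about 5 N sideways at the grip starts it, less towards upright; past upright it snaps over by itself to a rigid stop.
- drive_tip (a point): Centre of the top end of the red grip of a bystander valve, 97 mm above the table: same box and lever as the green one, at its own yaw. The point lies 28 mm sideways of its block's centre.
- lamp_tip (a point): Centre of the top end of the yellow grip of the other bystander valve, 97 mm above the table: same box and lever as the green one, at its own yaw. The point lies 28 mm sideways of its block's centre.
There are look-alikes about, which are no part of the job. What is shaped like the air_box but pink is not meant.

How it is judged:
By the outcome, as a careful person would: the job done as asked, in the order asked, and still so for the second after the job is handed in, with the robot touching nothing.
It also fails if it takes over 29 s, if anything falls off the work surface, if the arm or the gripper's body presses on something with over 40 N, if the wrist force passes 120 N, or if a joint passes its speed limit or range.

### The arm

A 6-joint arm with a two-finger parallel gripper is mounted at the origin on the work surface. World frame = base frame: x ahead of the robot, y to its left, z up, the work surface at z = 0. Lengths are in mm, angles in rad, forces in N, time in s.
With the tool pointing down it reaches from about 300 to 950 mm from the base axis. Payload 3.1 kg.
Tool frame: the origin (TCP) lies at the very end of the fingers, on their centre line; the grasp point (between the pads) lies bot.grip_depth behind it (bot.grip_depth is the distance from the TCP to the grasp point, in mm); z points along the fingers, x is the direction in which the jaws open and shut, and the axes are right-handed (so a half turn about z gives the same grasp; the last joint's range is limited). The gripper opens to 85 mm and grips with 20 to 120 N. Pads are 22 mm wide; open, the fingers measure 114 mm over their backs; the gripper's body (76 mm by 85 mm) begins 54 mm behind the grasp point. The pads swing forward as they close: fully open they stand 13 mm farther back than shut.
Start: joints at [-1.27, 0.308, 1.634, -0, 1.2, -0.07], TCP at [226.45, -582.54, 231.272] pointing down, gripper open.
Joint ranges: [-3.06, 3.06], [-0.79, 1.96], [0.05, 2.63], [-1.19, 4.34], [0.05, 2.64], [-2.94, 2.94]. Speed limits (rad/s): [2.79, 2.79, 3.14, 3.14, 3.14, 3.14].

### API

Orientations are given as a 3x3 rotation matrix whose columns are the frame's x, y, z axes.
In Python, from plant import status, optics, job, nets, bot gives the robot as it stands.
- The arm moves only by the tool send_rows, never from a script. Its argument "increments" is a list that holds one entry, the list of rows, each a list of 5 numbers: the gripper command: -1 is fully open, 1 is shut, values between are in proportion, then the shift along the tool's x, y, z in mm, then the turn about the tool's z in degrees. A call has 1 to 8 rows; each row is the pose to reach, as a shift and turn from the pose measured when the call began, along the tool's axes at that moment; what a row does not reach only later rows make up. A row lasts 1/8 s, in which the tool goes at most 62.5 mm and 10.7 degrees, less where a joint would pass 70% of its speed; a pose out of reach is approached as far as the arm can. A call with a gripper value outside its range is refused whole. The fingers move at their own pace and stop on an object; "squeeze" is the grip in N (left out, the last holds). Time passes only in rows, so rows that repeat a pose let the fingers close. It gives the time, the measured TCP pose, the force and the opening at its end, in the units of the state.
- status.state(): the state, without advancing time (a new reading comes with each control period).
- optics.camera(name): name is "side" or "top" or "wrist"; returns (picture, depth): 480x640x3 uint8, red, green, blue; 480x640 float32, mm along the optical axis (not along the pixel's ray), 0 where there is no reading.
- optics.calibration(name): a dict with "vertical_fov" (degrees; the focal length in pixels is half the picture's height over the tangent of half this angle, whatever the lens; pixels are square), "cx", "cy" (the principal point, pixels), "camera_from_world" (4x4, takes a point from world to camera coordinates); the wrist camera has in their place "mount" (4x4, takes a point from camera to tool coordinates, whose origin is the TCP and whose axes are the tool frame's). Camera axes: x right, y up, looking along -z (the intrinsics and any distortion apply to the point x, -y, -z); pixel columns grow to the right and rows downward; lengths in mm; the calibration is good to about 2 mm. A picture is of the moment at which its call begins: read the wrist's pose just before it. calibration takes no time and is no camera call.
- job.finish_job(): hands the job in, once; it reports no verdict.
Trained networks look in the newest picture that a camera, given by its name, has taken for a name from the list of things; names that differ only in an ending like _2 or _b are one class to them, and where a whole thing is asked for, a point or a joint stands for the part that bears it (a point fixed in the world has none). Each returns a list of dicts, best first, with "confidence" (0 to 1); they miss things now and then, are a little off and sometimes report something else, mostly with a low value. They report only what shows in the picture. A call takes as long as a camera call. They do not tell look-alikes from the thing itself.
- nets.look_for(camera, label): "position" ([x, y, z] in mm, in world coordinates, good to about 4 mm: the middle of the surface that is visible of it).
- nets.trace(camera, label): "pixels" (480x640 bool, what is visible of it).
The state is a dict: "time": time; "joints": joint angles; "joint_velocities": joint speeds; "joint_torque": joint torques, N m; "ee_pos": TCP position; "ee_rot": TCP orientation; "ft_force": force on the tool from outside, world axes, zero at the start; "wrist_torque": the same for the moment, N m; "gripper_width": finger opening in mm.
Only numpy, scipy, OpenCV 4.12 (cv2) and the standard library are available. Lean on these libraries where they do the work, as an engineer would, in place of code of your own. Each camera call takes 0.05 s, during which the arm holds its last target.

## Working session

There is one attempt and no reset: what is moved stays moved. The work goes in short steps, Python scripts to look and compute and a tool call to move; the robot and the scene stay as the last step left them, time stands still between calls to the robot, and variables do not carry over. Pictures are saved under pics/ and viewed, and the job is handed in when it is done.

Besides the shell and the picture viewer there is one more tool, called after "Request:" by a JSON object that holds its "name" and its "arguments". send_rows: Moves the arm, as the interface text tells. Its arguments: {"type":"object","properties":{"increments":{"type":"array","items":{"type":"array","items":{"type":"array","items":{"type":"number"}}}},"squeeze":{"type":"number"}},"required":["increments"]}

```bash
mkdir -p pics; python3 - <<'E'
from plant import status, optics, job, nets, bot
import cv2,numpy as np
s=status.state();print(s['time'],s['ee_pos'],np.round(s['ee_rot'],3),s['ft_force'],s['gripper_width'],bot.grip_depth)
for c in ['top','side']:
    im,d=optics.camera(c);cv2.imwrite(f'pics/{c}0.png',im[:,:,::-1]);np.save(f'pics/{c}0.npy',d)
    print(optics.calibration(c))
    for l in ['air_box','air_toggle','drive_tip','lamp_tip']:
        for r in nets.look_for(c,l): print(c,l,np.round(r['position']),round(r['confidence'],2))
E
```

```text
0.0 [ 226.19953001 -581.736662    230.02982415] [[ 0.362 -0.932 -0.001]
 [-0.932 -0.362  0.002]
 [-0.002 -0.    -1.   ]] [-0.78562506  0.19668363 -0.47281556] 85.22224837802567 18.700000000000003
{'vertical_fov': 46.18161341069419, 'cx': 323.670560728188, 'cy': 244.858935263608, 'camera_from_world': array([[ 2.09181689e-02, -9.99660064e-01,  1.55623235e-02,
        -1.96813819e+01],
       [ 9.85517694e-01,  2.32371739e-02,  1.67972939e-01,
        -5.05685778e+02],
       [-1.68277464e-01,  1.18232589e-02,  9.85668761e-01,
        -1.17158979e+03],
       [ 0.00000000e+00,  0.00000000e+00,  0.00000000e+00,
         1.00000000e+00]])}
top air_box [ 456. -184.   39.] 0.8
top air_box [ 321. -250.   42.] 0.66
top air_box [ 474. -315.   39.] 0.57
top air_toggle [ 438. -188.   98.] 0.61
top air_toggle [ 456. -331.   92.] 0.57
top air_toggle [ 299. -262.   93.] 0.48
top drive_tip [570. -45.  99.] 0.64
top lamp_tip [ 474. -318.   40.] 0.53
{'vertical_fov': 57.089968609461856, 'cx': 320.6732884039293, 'cy': 240.90244173721777, 'camera_from_world': array([[ 7.76424792e-01, -6.30208994e-01,  1.07998232e-03,
        -3.64666138e+02],
       [ 4.23217214e-01,  5.22676759e-01,  7.40064994e-01,
        -2.44961481e+02],
       [-4.66960097e-01, -5.74147742e-01,  6.72534488e-01,
        -5.65972062e+02],
       [ 0.00000000e+00,  0.00000000e+00,  0.00000000e+00,
         1.00000000e+00]])}
side air_box [ 306. -263.   40.] 0.94
side air_box [ 456. -331.   44.] 0.9
side air_box [ 438. -196.   41.] 0.75
side air_toggle [ 450. -337.  104.] 0.84
side air_toggle [ 297. -272.  102.] 0.69
side drive_tip [568. -46.  86.] 0.58
side lamp_tip [548. 279.  88.] 0.53
```

View pics/top0.png

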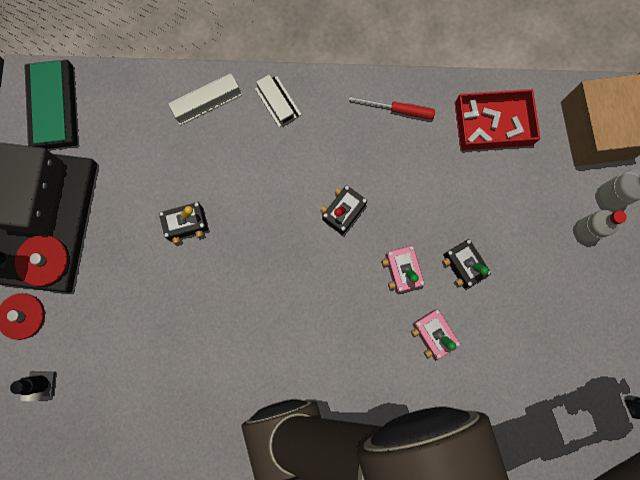

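View pics/side0.png

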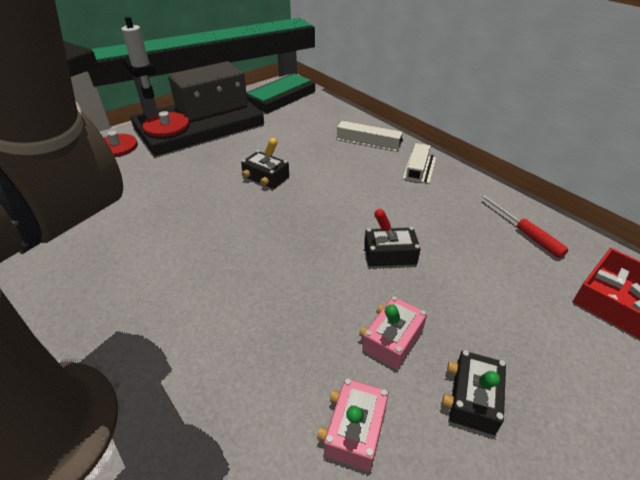

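The top view shows the dark block with the green lever at about (467,263), its brass ports on the left. The other two green levers, at (404,270) and (437,335), are on pink blocks. The red and yellow valves are at (345,210) and (183,220). Next I'll measure the dark block's pose.

```bash
cat > h.py <<'E'
import numpy as np,cv2
from plant import optics
def world(c,d,uv):
    k=optics.calibration(c);f=240/np.tan(np.radians(k['vertical_fov']/2))
    u,v=uv[:,0],uv[:,1];z=d[v,u]
    p=np.c_[(u-k['cx'])/f*z,-(v-k['cy'])/f*z,-z,np.ones(len(z))]
    return (p@np.linalg.inv(k['camera_from_world']).T)[:,:3]
E
python3 - <<'E'
from h import *
for c,(u0,u1,v0,v1) in {'top':(440,500,232,296),'side':(440,515,340,435)}.items():
    im=cv2.imread(f'pics/{c}0.png');d=np.load(f'pics/{c}0.npy')
    vv,uu=np.mgrid[v0:v1,u0:u1];uv=np.c_[uu.ravel(),vv.ravel()];uv=uv[d[uv[:,1],uv[:,0]]>0]
    P=world(c,d,uv);C=im[uv[:,1],uv[:,0]].astype(int)
    B,G,R=C.T
    g=(G>R+30)&(G>B+30)
    print(c,'green',g.sum(),P[g].mean(0).round(1),P[g].min(0).round(),P[g].max(0).round())
    t=g&(P[:,2]>P[g,2].max()-8);print(' top of grip',P[t].mean(0).round(1))
    b=(P[:,2]>32)&(P[:,2]<46)&~g
    hsv_br=(R>B+45)&(P[:,2]<45)
    r=cv2.minAreaRect(P[b][:,:2].astype(np.float32));print(' rect',r)
    print(' brass',hsv_br.sum(),P[hsv_br].mean(0).round(1))
    m=g
    cc=P[b].mean(0);print(' boxmean',cc.round(1))
im=cv2.imread('pics/top0.png')[220:310,420:515];a=cv2.resize(im,None,fx=6,fy=6,interpolation=2)
cv2.imwrite('pics/crop.png',a)
E
```

```text
top green 116 [ 456.  -332.1   93.6] [ 444. -360.   40.] [ 470. -322.  110.]
 top of grip [ 452.7 -335.6  104.3]
 rect ((476.1930236816406, -321.8589172363281), (90.4000473022461, 60.95503616333008), 32.33915710449219)
 brass 75 [ 457.2 -291.4   24. ]
 boxmean [ 476.7 -317.2   40.6]
side green 240 [ 447.4 -340.3   98.1] [ 441. -349.   40.] [ 503. -329.  108.]
 top of grip [ 447.7 -341.1  103.5]
 rect ((473.7121276855469, -325.32818603515625), (91.03533935546875, 60.673770904541016), 31.895421981811523)
 brass 215 [ 450.7 -297.5   24.3]
 boxmean [ 466.9 -327.6   40.9]
```

View pics/crop.png

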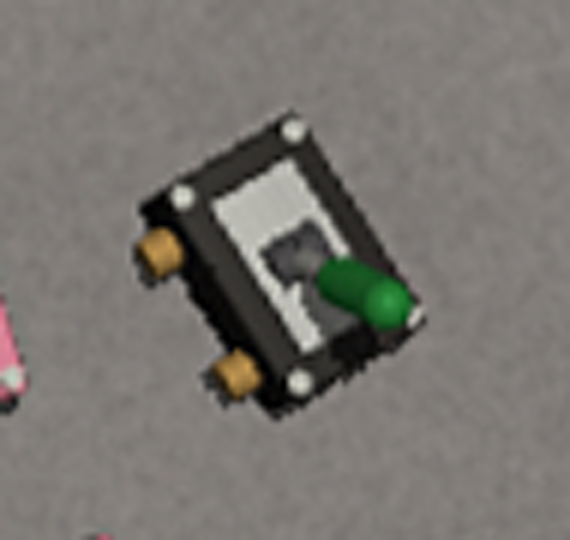

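The block is centred at about (475,-323) with its x axis at +32°, and its ports and lever tilt match the description. I'll shut the fingers and come down on the lever's -x side.

Request:
{"name": "send_rows", "arguments": {"increments": [[[1,-28,-52,12,-5],[1,-56,-105,24,-11],[1,-84,-157,36,-11],[1,-112,-210,48,-11],[1,-139,-262,60,-11],[1,-139,-262,60,-11],[1,-139,-262,60,-11],[1,-139,-262,60,-11]]]}}

```text
time: 1.5
ee_pos: [419.8, -359.4, 171.8]
ee_rot: [[0.532, -0.847, 0.001], [-0.847, -0.532, -0.001], [0.001, 0.0, -1.0]]
ft_force: [-0.3, -1.0, 0.6]
gripper_width: -0.0
```

```bash
python3 - <<'E'
from h import *
from plant import status
s=status.state();R=np.array(s['ee_rot']);p=np.array(s['ee_pos']);print(s['time'],p,R.round(3),s['gripper_width'],s['ft_force'])
im,d=optics.camera('side');cv2.imwrite('pics/s1.png',im[:,:,::-1])
a=np.radians(32.2);X=np.array([np.cos(a),np.sin(a),0]);c=np.array([475,-323,0])
for x,z in [(-65,85),(-4,85),(-30,85)]:
    print(x,z,(R.T@(c+x*X+[0,0,z]-p)).round(1))
E
```

```text
1.5 [ 419.81297603 -359.42966935  171.78439887] [[ 0.532 -0.847  0.001]
 [-0.847 -0.532 -0.001]
 [ 0.001  0.    -1.   ]] -0.03428238584172951 [-0.25015061 -0.95934516  0.61708309]
-65 85 [-1.5 -1.1 86.8]
-4 85 [ -1.6 -62.1  86.8]
-30 85 [ -1.6 -36.1  86.8]
```

View pics/s1.png

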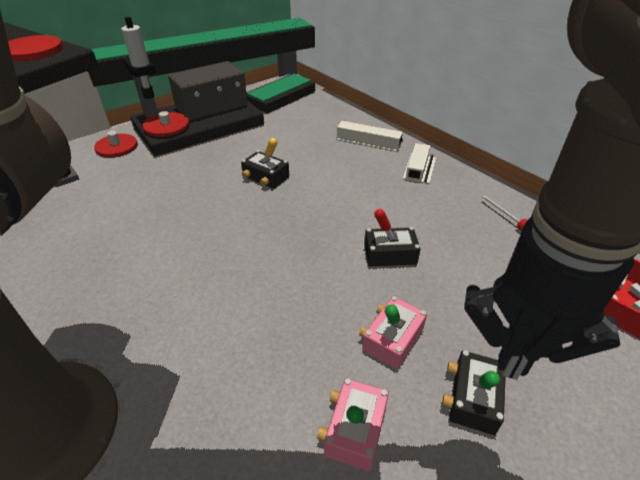

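The side view shows the shut fingers at (515,365), above the -x side of the green lever at (490,380). Now I'll lower them.

Request:
{"name": "send_rows", "arguments": {"increments": [[[1,-2,-1,30,0],[1,-2,-1,60,0],[1,-2,-1,87,0],[1,-2,-1,87,0],[1,-2,-1,87,0]]]}}

```text
time: 2.17
ee_pos: [419.7, -358.6, 85.8]
ee_rot: [[0.531, -0.848, 0.002], [-0.848, -0.531, -0.002], [0.003, -0.0, -1.0]]
ft_force: [-1.1, -0.2, -0.3]
gripper_width: 0.1
```

Request:
{"name": "send_rows", "arguments": {"increments": [[[1,0,-10,0,0],[1,0,-20,0,0],[1,0,-30,0,0],[1,0,-40,0,0],[1,0,-50,0,0],[1,0,-61,0,0],[1,0,-61,0,0],[1,0,-61,0,0]]]}}

```text
time: 3.18
ee_pos: [471.4, -325.9, 85.5]
ee_rot: [[0.531, -0.847, 0.001], [-0.847, -0.531, -0.002], [0.002, -0.0, -1.0]]
ft_force: [0.7, 0.6, -0.6]
gripper_width: 0.0
```

```bash
python3 - <<'E'
from h import *
from plant import status
s=status.state();p=np.array(s['ee_pos']);print(s['time'],p,s['ft_force'])
for c in ['side','top']:
    im,d=optics.camera(c);cv2.imwrite(f'pics/{c}2.png',im[:,:,::-1])
E
```

```text
3.175 [ 471.38489771 -325.87882279   85.48554888] [ 0.71073713  0.64179042 -0.56546261]
```

View pics/side2.png

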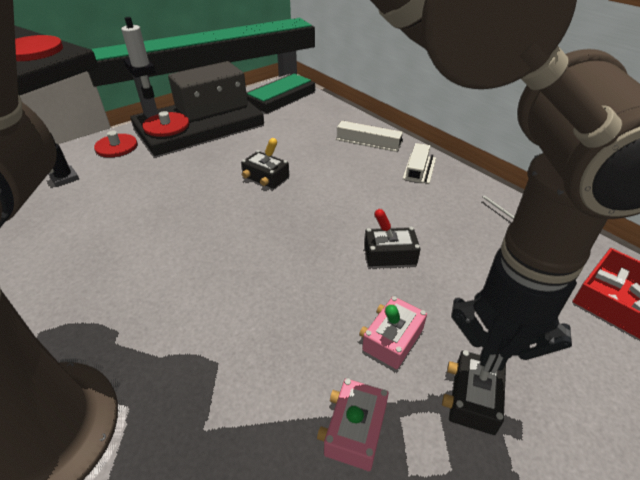

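The fingers stand over the block at (485,370), the green grip is hidden behind them, and there's almost no contact force. The lever has probably snapped over, so I'll back off, go up and check.

Request:
{"name": "send_rows", "arguments": {"increments": [[[1,0,10,0,0],[1,0,20,-40,0],[1,0,40,-90,0],[1,0,90,-120,0],[1,0,140,-140,0],[1,0,190,-150,0],[1,0,190,-150,0]]]}}

```text
time: 4.15
ee_pos: [307.0, -429.1, 236.8]
ee_rot: [[0.526, -0.851, 0.002], [-0.851, -0.526, -0.004], [0.005, 0.001, -1.0]]
ft_force: [0.4, 0.3, -0.1]
gripper_width: -0.1
```

```bash
python3 - <<'E'
from h import *
from plant import status
s=status.state();print(s['time'],s['ee_pos'],s['ft_force'])
I={}
for c in ['top','side']:
    im,d=optics.camera(c);cv2.imwrite(f'pics/{c}3.png',im[:,:,::-1]);I[c]=im[:,:,::-1]
    vv,uu=np.mgrid[0:480,0:640];uv=np.c_[uu.ravel(),vv.ravel()];uv=uv[d[uv[:,1],uv[:,0]]>0]
    P=world(c,d,uv);B,G,R=I[c][uv[:,1],uv[:,0]].astype(int).T
    g=(G>R+30)&(G>B+30)&(np.hypot(P[:,0]-475,P[:,1]+323)<80)&(P[:,2]>80)
    print(c,g.sum(),P[g].mean(0).round(1) if g.any() else '')
cv2.imwrite('pics/c3.png',np.hstack([cv2.resize(I['top'][190:370,310:520],(400,343)),cv2.resize(I['side'][180:475,330:530],(300,343))]))
E
```

```text
4.15 [ 306.96300837 -429.12484881  236.84307492] [ 0.44406303  0.31016255 -0.11105389]
top 91 [ 495.3 -307.7   98.1]
side 346 [ 490.7 -314.    94.5]
```

View pics/c3.png

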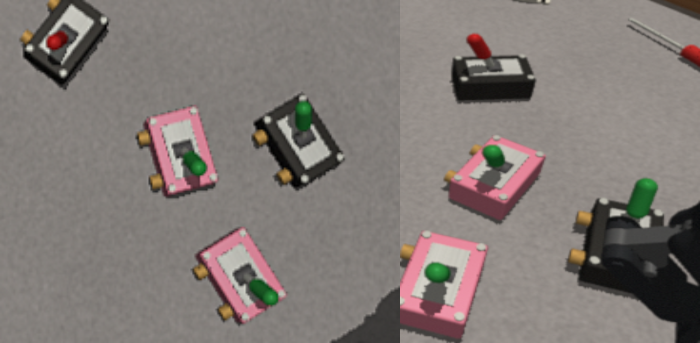

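The green lever on the dark block now leans to +x, at crop position (303,115) on the left. The pink and red valves look unchanged.

```bash
python3 -c "
from plant import job
print(job.finish_job())"
```

```text
the job is handed in; nothing more can be done
None
```

The clamping air is on: the green lever on the dark valve has snapped over to its +x side. I pushed it from its -x side with the shut fingers, then backed the arm clear and handed in at about 4.3 s.

- **Lever position:** in the last pictures the visible part of the green grip was centred at about (495,-308,98) mm by the top camera and (491,-314,95) mm by the side camera. That fits the expected "on" position of the tip, about (499,-308) mm. At the start the grip was on the -x side, near (450,-338) mm.
- **Contact:** the wrist force read under 1.5 N each time I checked after a move, including after I withdrew. I didn't read it during the push itself.
- **Other valves:** the red valve and the pink look-alikes looked unchanged in the last picture. I never went near the yellow valve and it was unchanged right after the push, but I didn't check it again at the end.

No check failed or disagreed.

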